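# Close a board test fixture

## Robot

A 6-joint arm with a two-finger parallel gripper is mounted at the origin on the work surface. World frame = base frame: x ahead of the robot, y to its left, z up, the work surface at z = 0. Lengths are in m, angles in degrees, forces in N, time in s.
With the tool pointing down it reaches from about 0.35 to 0.875 m from the base axis. Payload 4.2 kg.
Tool frame: the origin (TCP) lies between the finger pads; the fingertips stand 8 mm ahead of it and the grasp point (between the pads) lies 11 mm behind it; z points along the fingers, y is the line along which they close (so a half turn about z gives the same grasp; the last joint's range is limited). The gripper opens to 87 mm and grips with 3 to 60 N. Pads are 19 mm wide; open, the fingers measure 117 mm over their backs; the gripper's body (75 mm by 190 mm) begins 51 mm behind the grasp point.
Start: joints at [88.384, 22.042, 0.453, 0, -68.411, -14.817], TCP at [0.177, 0.599, 0.231] pointing down, gripper open.
Joint ranges: [-179.83, 179.83], [-69.29, 118.12], [-61.27, 80.66], [-181.25, 117.63], [-171.15, -9.14], [-177.46, 177.46]. Speed limits (degrees/s): [159.86, 159.86, 180, 180, 180, 180].

## Interface

Orientations are given as a 3x3 rotation matrix whose columns are the frame's x, y, z axes.
In Python, from station import sense, capture, camera_model, finish_job, find_in gives the robot as it stands. The module is installed in compiled form; this text tells all that it offers.
- The arm moves only by the tool arm_command, never from a script. Its argument "motion" is a list of rows, each a list of 7 numbers: the finger opening in mm, from 0 to 87, then the shift along the tool's x, y, z in mm, then the turn, a rotation vector about the tool's x, y, z in rad. In form: [[jaw, dx, dy, dz, rx, ry, rz], ...]. A call has 1 to 8 rows; each row shifts and turns the commanded pose from where the row before left it, along the tool's axes as they then stand; what a row does not reach is not made up. A row lasts 1/10 s, in which the tool goes at most 50 mm and 8.59 degrees, less where a joint would pass 70% of its speed; a pose out of reach is approached as far as the arm can. A call with a gripper value outside its range is refused whole. The fingers move at their own pace and stop on an object; the grip force is fixed at half the most. Time passes only in rows, so rows that do not move let the fingers close. It gives the time, the measured TCP pose, the force, the opening and the grip force at its end, in the units of the state.
- sense(): the state, without advancing time (a new reading comes with each control period).
- capture(name): name is "scene" or "top"; returns the picture (420x560x3 uint8, red, green, blue); there is no depth.
- camera_model(name): a dict with "fx", "fy", "cx", "cy" (pixels), "R" (3x3) and "t" (3): a world point X has camera coordinates R X + t. Camera axes: x right, y down, z forward; pixel columns grow to the right and rows downward; lengths in m; the calibration is good to about 2 mm. A picture is of the moment at which its call begins. camera_model takes no time and is no camera call.
- finish_job(): hands the job in; it is judged then, once.
Trained networks look in the newest picture that a camera, given by its name, has taken for a name from the list of things; names that differ only in an ending like _2 or _b are one class to them, and where a whole thing is asked for, a point or a joint stands for the part that bears it (a point fixed in the world has none). Each returns a list of dicts, best first, with "p" (0 to 1); they miss things now and then, are a little off and sometimes report something else, mostly with a low value. They report only what shows in the picture. A call takes as long as a camera call. They do not tell look-alikes from the thing itself.
- find_in(target, camera): "location" ([row, column] in pixels, amid what is visible of it).
The state is a dict: "time_s": time; "joints": joint angles; "joint_velocities": joint speeds; "effort": joint torques, N m; "tcp_pos": TCP position; "ee_rot": TCP orientation; "wrist_force": force on the tool from outside, world axes, zero at the start; "moment": the same for the moment, N m; "gripper_width": opening from 0.0 (shut) to 1.0 (fully open); "gripper_force": force on a finger pad.
Only numpy, scipy, OpenCV 4.12 (cv2) and the standard library are available. Lean on these libraries where they do the work, as an engineer would, in place of code of your own. Each camera call takes 0.05 s, during which the arm holds its last target. There are 200 camera calls.

## Task

Test the board in the orange carrier: lay it flat in the nest of the test fixture with its white connector at the nest's white end, then lower the grey pressure plate onto the two guide pins, level and gently, until it is fully home on both pin collars. Swing the red latch until it points straight across the plate, then press the green start button and let it spring back. Leave the grey-carrier board, the remote control and the tape reel where they are.

Things in the scene. Friction and masses are not known exactly. Their poses are not given: they have to be found in the camera images.
- fixture: Dark blue-grey test fixture fixed to the bench, carrying the nest, two guide pins and the red latch. Origin: on the bench surface under the nest's centre; z up. Its base is 20 mm high and spans x = -56 to 80, y = -108 to 108 mm.
- nest_floor (a point): Centre of the nest's yellow floor: fixture 0, 0, z = 20 mm. Four outward-leaning walls, about 9 mm high, leave 63 mm (fixture x) by 93 mm (y) at the floor, 71 by 101 mm at their tops. The +y end wall is white, the others black.
- pin_a_tip (a point): Tip of the steel guide pin at the white end: fixture x = 0, y = 70, z = 100 mm. A dark collar, 24 mm diameter, reaches up to z = 50 (the plate rests on the collars), then the pin, 12 mm diameter, up to z = 88, tapering to 4 mm at its tip.
- pin_b_tip (a point): Tip of the other guide pin, the same: fixture x = 0, y = -70, z = 100 mm
- nest_marked_end (a point): Point in the nest near its white end wall: fixture x = 0, y = 38, z = 25 mm. The board's connector belongs here.
- orange_board: Loose circuit board in an orange carrier, 60 (x) by 90 (y) by 5 mm, about 140 g, lying flat, parts up. Origin: centre of its underside; z up. A white connector at the +y end, 28 by 8 mm, up to z = 14 mm; a block in the middle to grip. In place, its origin is on the nest floor's centre, its axes along the fixture's.
- board_connector (a point): Point on the board at its white connector: board x = 0, y = 38, z = 5 mm.
- board_block (a point): Centre of the transformer block in the middle of the orange board (dark with a yellow band), 26 (x) by 30 (y) mm, from board z = 5 to 28 mm; this point at z = 20. Grip it here, the fingertips staying above the carrier (5 mm thick).
- plate: Loose grey pressure plate, 80 (x) by 180 (y) mm, 14 mm thick, about 0.4 kg, standing on four white feet (8 mm diameter, 23.5 mm long, at x = +-22, y = +-30). Origin: centre, at the feet's underside; z up; slab from z = 23.5 to 37.5. Symmetrical: it may go on either way round. Home, its origin is at z = 26.5 mm of the fixture; if the board does not lie flat in the nest it cannot go home.
- plate_hole_a (a point): Centre of one of its two through holes, 14 mm diameter, chamfered, at the slab's underside: plate x = 0, y = 70, z = 23.5 mm.
- plate_hole_b (a point): The other hole, the same: plate x = 0, y = -70, z = 23.5 mm.
- plate_handle (a point): Centre of the plate's black bar handle: plate x = 0, y = 0, z = 68.5 mm. The bar runs along plate y, 90 mm long, 14 mm wide, 14 mm high, 24 mm clear over the slab; posts under it at y = +-38.
- latch (a joint): Red latch turning about a vertical axis on the fixture; rad, anticlockwise from above is positive. At 0 its flat 40 mm arm points along fixture +y, clear of the plate; at 1.57 along -x, over the plate (3 mm above it): closed. Stops at -0.9 and 1.6; starts open, between -0.5 and 0.15. Stiff (about 2 N at the knob), stays where it is left.
- latch_axis (a point): On the latch's turning axis, underside of its arm: fixture x = 62, y = 50, z = 67 mm.
- latch_knob (a point): Middle of the latch's upright round knob, 14 mm diameter, 30 mm high (z = 73 to 103 mm of the fixture, this point at 88), 30 mm out from the latch's axis on the arm.
- start (a joint): Green round start button, 32 mm diameter, on a small grey housing fixed to the bench; m, 0 up, grows when pressed downwards, 0.006 fully down. Springs back; about 5 N fully down.
- start_top (a point): Centre of the start button's top face.
- grey_board: Bystander: the same kind of board in a grey carrier (blue board), 60 by 90 by 28 mm high. Origin: centre of its underside. Leave it.
- remote: Bystander: black remote control, 45 (x) by 150 (y) by 18 mm. Origin: centre of its underside. Leave it.
- tape_reel: Bystander: yellow reel of tape lying flat, 70 mm diameter, 20 mm high. Origin: centre of its underside. Leave it.
Not all that is in view belongs to the job. What is meant by the orange_board is not pink, and is the smaller of those in its own colour. What is shaped like the part that bears start but brown is not meant.

How it is judged:
By the outcome, as a careful person would: the job done as asked, in the order asked, and still so for the second after the job is handed in, with the robot touching nothing.
It also fails if it takes over 72 s, if anything falls off the work surface, if the arm or the gripper's body presses on something with over 40 N, if the wrist force passes 120 N, or if a joint passes its speed limit or range.

## Working session

There is one attempt and no reset: what is moved stays moved. The work goes in short steps, Python scripts to look and compute and a tool call to move; the robot and the scene stay as the last step left them, time stands still between calls to the robot, and variables do not carry over. Pictures are saved under pics/ and viewed, at most 10 in all, crops included, and the job is handed in when it is done.

Besides the shell and the picture viewer there is one more tool, called after "Call:" as a command line: name --pt "numbers of a row" for each row, then --argument value for the rest. arm_command: Moves the arm, as the interface text tells. Its arguments: {"type":"object","properties":{"motion":{"type":"array"}},"required":["motion"]}

```bash
mkdir -p pics; cat > h.py <<'E'
import numpy as np, cv2
from station import *
def cam(n):
    m=camera_model(n); return m,np.array(m["R"]),np.array(m["t"])
def back(n,rc,z):
    m,R,t=cam(n); d=R.T@np.array([(rc[1]-m["cx"])/m["fx"],(rc[0]-m["cy"])/m["fy"],1.]); c=-R.T@t
    return c+d*(z-c[2])/d[2]
def proj(n,X):
    m,R,t=cam(n); p=R@np.array(X)+t; return np.array([p[1]/p[2]*m["fy"]+m["cy"],p[0]/p[2]*m["fx"]+m["cx"]])
def save(n,f): 
    im=capture(n); cv2.imwrite("pics/"+f,im[:,:,::-1]); return im
E
python3 - <<'E'
from h import *
for n in("scene","top"):
    save(n,n+"0.png"); m,R,t=cam(n); print(n,m["fx"],(-R.T@t).round(3),R.round(2).tolist())
H=dict(orange_board=.01,board_connector=.014,board_block=.028,plate=.03,plate_handle=.0755,plate_hole_a=.0375,pin_a_tip=.1,nest_floor=.02,nest_marked_end=.025,latch_axis=.07,latch_knob=.103,start_top=.04,grey_board=.01,fixture=.02)
for k,z in H.items():
    for n in("top","scene"):
        print(k,n,[(round(d["p"],2),np.round(d["location"]).astype(int).tolist(),back(n,d["location"],z)[:2].round(3).tolist()) for d in find_in(k,n)[:4]])
print(sense()["ee_rot"],sense()["time_s"])
E
```

```text
scene 379.80044144946254 [ 0.936 -0.655  0.752] [[0.87, 0.5, -0.02], [0.32, -0.59, -0.74], [-0.38, 0.64, -0.67]]
top 481.8810580447357 [ 0.372 -0.034  1.174] [[0.03, -1.0, -0.0], [-0.98, -0.03, -0.19], [0.19, 0.01, -0.98]]
orange_board top [(0.93, [143, 394], [0.771, -0.32]), (0.8, [214, 439], [0.592, -0.426]), (0.67, [205, 383], [0.609, -0.29])]
orange_board scene [(0.91, [309, 238], [0.609, -0.295]), (0.56, [360, 195], [0.6, -0.435]), (0.54, [168, 338], [0.594, 0.3])]
board_connector top [(0.97, [146, 392], [0.76, -0.315]), (0.68, [211, 439], [0.597, -0.426]), (0.66, [204, 384], [0.611, -0.291]), (0.46, [144, 193], [0.751, 0.185])]
board_connector scene [(0.92, [355, 297], [0.776, -0.326]), (0.67, [363, 194], [0.605, -0.442]), (0.57, [313, 237], [0.615, -0.306])]
board_block top [(0.8, [210, 436], [0.597, -0.415]), (0.79, [205, 383], [0.607, -0.287]), (0.73, [142, 391], [0.766, -0.307])]
board_block scene [(0.89, [352, 293], [0.768, -0.332]), (0.69, [360, 197], [0.612, -0.438]), (0.64, [306, 240], [0.617, -0.296])]
plate top [(0.96, [197, 149], [0.61, 0.281]), (0.56, [200, 256], [0
[... 948 characters left out ...]
0.659, 0.068]), (0.19, [222, 301], [0.647, -0.064])]
start_top top [(0.49, [286, 132], [0.396, 0.303]), (0.44, [248, 192], [0.487, 0.168])]
start_top scene [(0.65, [165, 274], [0.426, 0.179]), (0.62, [148, 285], [0.408, 0.281]), (0.5, [176, 293], [0.503, 0.159])]
grey_board top [(0.94, [282, 377], [0.422, -0.274])]
grey_board scene [(0.81, [275, 179], [0.43, -0.287])]
fixture top [(0.88, [202, 258], [0.606, 0.016]), (0.68, [147, 193], [0.743, 0.185])]
fixture scene [(0.69, [225, 305], [0.624, 0.005]), (0.52, [166, 339], [0.598, 0.295])]
[[ 9.59147471e-01 -2.82906572e-01  1.59606812e-05]
 [-2.82906572e-01 -9.59147471e-01 -1.50779228e-05]
 [ 1.95742905e-05  9.94656994e-06 -1.00000000e+00]] 1.5
```

```bash
python3 - <<'E'
import cv2
im=cv2.imread("pics/top0.png")
cv2.imwrite("pics/top0b.png",cv2.resize(im[90:340,100:480],None,fx=2.1,fy=2.1,interpolation=cv2.INTER_CUBIC))
E
```

```text
(no output)
```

View pics/top0b.png

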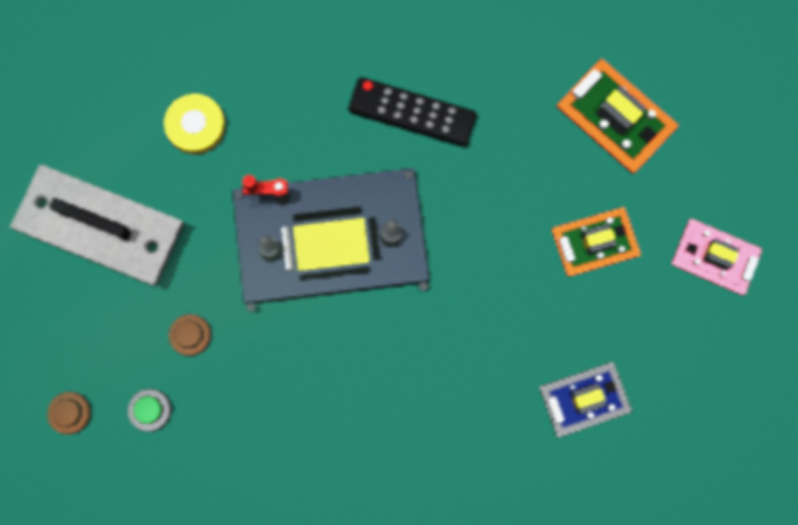

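View pics/scene0.png

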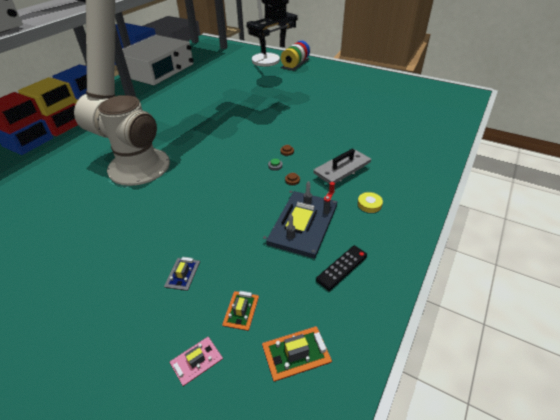

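The top view shows the small orange board at (204,384) with its connector to the left (+y). The pink board and the large orange one are decoys. The fixture is at (205,257) with its white end to the left and the latch at about (179,226). The plate is at (197,149) and the green button at (285,170).

```bash
cat > meas.py <<'E'
from h import *
def mask(im,lo,hi,box):
    h=cv2.cvtColor(im,cv2.COLOR_RGB2HSV); m=cv2.inRange(h,lo,hi); o=np.zeros_like(m); a,b,c,d=box; o[a:b,c:d]=m[a:b,c:d]; return o
def rect(m,z,n="top"):
    ys,xs=np.nonzero(m); P=np.array([back(n,(y,x),z)[:2] for y,x in zip(ys,xs)])*1000
    r=cv2.minAreaRect(P.astype(np.float32)); c=cv2.boxPoints(r); e=c[1]-c[0]; f=c[2]-c[1]; L=e if np.hypot(*e)>np.hypot(*f) else f
    return len(xs),P.mean(0).round(1),np.round(r[0],1),np.round(r[1],1),round(float(np.degrees(np.arctan2(L[1],L[0]))),1)
E
python3 - <<'E'
from meas import *
im=cv2.imread("pics/top0.png")[:,:,::-1].copy()
print("board",rect(mask(im,(5,120,120),(20,255,255),(185,225,358,410)),.005))
print("block",rect(mask(im,(22,100,120),(35,255,255),(185,225,358,410)),.028))
print("conn",rect(mask(im,(0,0,180),(180,60,255),(185,225,358,379)),.014))
print("floor",rect(mask(im,(24,120,120),(35,255,255),(185,225,225,290)),.02))
print("white",rect(mask(im,(0,0,150),(180,70,255),(185,225,225,245)),.025))
print("fixt",rect(mask(im,(100,50,40),(125,150,130),(165,240,200,310)),.02))
print("plate",rect(mask(im,(0,0,120),(180,40,255),(160,235,100,192)),.0375))
print("handle",rect(mask(im,(0,0,0),(180,255,50),(180,215,120,168)),.0755))
print("green",rect(mask(im,(50,100,150),(75,255,255),(270,300,155,185)),.03))
print("red",rect(mask(im,(0,150,120),(6,255,255),(165,195,210,245)),.07))
def big(b,s): a,c,d,e=b; return cv2.resize(im[a:c,d:e],None,fx=s,fy=s,interpolation=cv2.INTER_CUBIC)
cv2.imwrite("pics/fx.png",big((165,245,205,310),7)[:,:,::-1])
E
```

```text
board (348, array([ 611.7, -294.7]), array([ 611.5, -292. ]), array([60.4, 90.7]), -71.9)
block (103, array([ 611.6, -290.7]), array([ 612.9, -290.3]), array([50.7, 79.1]), -71.9)
conn (45, array([ 599.9, -256.5]), array([ 599.8, -256.7]), array([28.8,  9.4]), 17.8)
floor (699, array([597.3,  18.8]), array([597.3,  18.8]), array([51.8, 81.8]), -81.2)
white (73, array([590.8,  69.6]), array([592.1,  67.6]), array([49.4, 14.6]), 2.4)Traceback (most recent call last):
  File "<stdin>", line 8, in <module>
  File "meas.py", line 5, in rect
    ys,xs=np.nonzero(m); P=np.array([back(n,(y,x),z)[:2] for y,x in zip(ys,xs)])*1000
                                     ~~~~^^^^^^^^^^^
  File "h.py", line 6, in back
    m,R,t=cam(n); d=R.T@np.array([(rc[1]-m["cx"])/m["fx"],(rc[0]-m["cy"])/m["fy"],1.]); c=-R.T@t
          ~~~^^^
  File "h.py", line 4, in cam
    m=camera_model(n); return m,np.array(m["R"]),np.array(m["t"])
ValueError: time passes only in moves, steps and waits
```

```bash
sed -i 's/^def cam(n):/from functools import lru_cache\n@lru_cache(None)\ndef cam(n):/' h.py
cat > m2.py <<'E'
from meas import *
im=cv2.imread("pics/top0.png")[:,:,::-1].copy()
def T(k,*a):
    try: print(k,*rect(*a))
    except Exception as e: print(k,e)
T("fixt",mask(im,(95,40,30),(130,160,140),(165,240,200,310)),.02)
T("plate",mask(im,(0,0,100),(180,60,255),(160,235,100,192)),.0375)
T("handle",mask(im,(0,0,0),(180,255,60),(180,215,120,168)),.0755)
T("green",mask(im,(50,100,150),(75,255,255),(270,300,155,185)),.03)
T("red",mask(im,(0,150,100),(8,255,255),(165,195,210,245)),.07)
def big(b,s): a,c,d,e=b; return cv2.resize(im[a:c,d:e],None,fx=s,fy=s,interpolation=cv2.INTER_CUBIC)
cv2.imwrite("pics/fx.png",np.vstack([big((168,238,205,310),4),big((162,232,100,205),4)])[:,:,::-1])
E
python3 m2.py
```

```text
fixt 3245 [609.2  16.4] [607.6  20.1] [136.  213.8] -81.5
plate 2201 [608.7 287.4] [609.7 288.5] [182.   81.5] 69.6
handle 186 [606.8 282.5] [607.  282.9] [94.1 12.5] 69.4
green 129 [401.3 217.5] [400.7 217.5] [28.1 25.8] 3.8
red 110 [650.7  95.5] [651.5  92.6] [48.8 17.9] 85.1
```

View pics/fx.png

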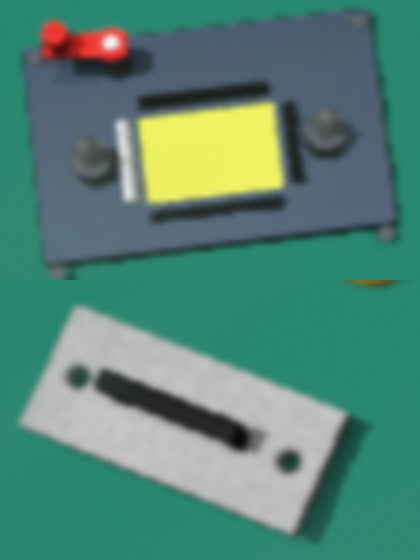

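```bash
cat >> h.py <<'E'
def go(p,yang):
    """p target TCP mm, yang: world angle (deg) of tool y (mod 180)"""
    s=sense(); R=np.array(s["ee_rot"]); a=np.degrees(np.arctan2(R[1,1],R[0,1]))
    for k in (0,180):
        w=(yang+k-a+180)%360-180
        if abs(w)<=180: print("turn rz(tool) rad %.3f (%.1f deg) -> j6 approx change"%(-np.radians(w),-w),end=" ")
        th=np.radians(w); W=np.array([[np.cos(th),-np.sin(th),0],[np.sin(th),np.cos(th),0],[0,0,1]])
        d=np.array(p)-np.array(s["tcp_pos"])*1000
        print("shift before turn",(R.T@d).round(1),"after turn",((W@R).T@d).round(1))
    print("t",s["time_s"],"j",np.round(s["joints"],0),"tcp",np.round(np.array(s["tcp_pos"])*1000,1),"F",np.round(s["wrist_force"],1),"w",s["gripper_width"]*87, "tilt",R[:2,2].round(4))
FX=lambda x,y,o=(597,18.7),a=8.65:(o[0]+x*np.cos(np.radians(a))-y*np.sin(np.radians(a)),o[1]+x*np.sin(np.radians(a))+y*np.cos(np.radians(a)))
E
python3 - <<'E'
from h import *
go((611.5,-292,100),18.1)
print("hole",back("top",(186.25,119.5),.0375)*1000,back("top",(207,172.25),.0375)*1000)
print("pins proj",[proj("top",np.r_[np.array(FX(0,y)),z]/1000).round(1) for y in(70,-70) for z in (50,100)],"pivot",proj("top",np.r_[np.array(FX(62,50)),73]/1000), "seen knob",back("top",(176,218.5),.103)*1000,"floor pin scene",[proj("scene",np.r_[np.array(FX(0,y)),100]/1000).round(1) for y in(70,-70)])
E
```

```text
turn rz(tool) rad -2.174 (-124.5 deg) -> j6 approx change shift before turn [669.2 732.1 130.5] after turn [-982.4  136.2  130.5]
turn rz(tool) rad 0.968 (55.5 deg) -> j6 approx change shift before turn [669.2 732.1 130.5] after turn [ 982.4 -136.2  130.5]
t 1.5 j [ 88.  22.   0.   0. -68. -15.] tcp [176.8 599.5 230.5] F [ 0.1 -0.4 -0.1] w 86.67287077331115 tilt [ 0. -0.]
hole [633.05434225 353.17218542  37.5       ] [585.41488074 221.94120812  37.5       ]
pins proj [array([207.1, 227.5]), array([202.9, 225.3]), array([199.9, 286. ]), array([195.5, 286.4])] pivot [178.51690758 232.21803069] seen knob [648.26896199 106.10401058 103.        ] floor pin scene [array([181. , 307.4]), array([213.9, 289.9])]
```

Call:
arm_command --pt "60 0 0 0 0 0 0.138" --pt "60 0 0 0 0 0 0.138" --pt "60 0 0 0 0 0 0.138" --pt "60 0 0 0 0 0 0.138" --pt "60 0 0 0 0 0 0.138" --pt "60 0 0 0 0 0 0.138" --pt "60 0 0 0 0 0 0.14"

```text
time_s: 2.2
tcp_pos: [0.1768, 0.5995, 0.2306]
ee_rot: [[0.305, -0.952, 0.0], [-0.952, -0.305, 0.0], [-0.0, -0.0, -1.0]]
wrist_force: [-0.6, -0.3, -0.6]
gripper_width: 0.688
gripper_force: 0.0
```

Call:
arm_command --pt "60 49 -6.8 0 0 0 0" --pt "60 49 -6.8 0 0 0 0" --pt "60 49 -6.8 0 0 0 0" --pt "60 49 -6.8 0 0 0 0" --pt "60 49 -6.8 0 0 0 0" --pt "60 49 -6.8 0 0 0 0" --pt "60 49 -6.8 0 0 0 0" --pt "60 49 -6.8 0 0 0 0"

```text
time_s: 3.0
tcp_pos: [0.3507, 0.242, 0.231]
ee_rot: [[0.312, -0.95, 0.001], [-0.95, -0.312, 0.001], [-0.001, -0.001, -1.0]]
wrist_force: [1.4, -0.1, -0.2]
gripper_width: 0.691
gripper_force: 0.0
```

Call:
arm_command --pt "60 49 -6.8 0 0 0 0" --pt "60 49 -6.8 0 0 0 0" --pt "60 49 -6.8 0 0 0 0" --pt "60 49 -6.8 0 0 0 0" --pt "60 49 -6.8 0 0 0 0" --pt "60 49 -6.8 0 0 0 0" --pt "60 49 -6.8 0 0 0 0" --pt "60 49 -6.8 0 0 0 0"

```text
time_s: 3.8
tcp_pos: [0.5245, -0.114, 0.2309]
ee_rot: [[0.311, -0.951, 0.001], [-0.951, -0.311, 0.0], [0.0, -0.001, -1.0]]
wrist_force: [0.2, 0.2, 0.2]
gripper_width: 0.691
gripper_force: 0.0
```

Call:
arm_command --pt "60 49 -6.8 20 0 0 0" --pt "60 49 -6.8 25 0 0 0" --pt "60 49 -6.8 30 0 0 0" --pt "60 49 -6.8 30 0 0 0" --pt "60 0 0 25 0 0 0" --pt "60 0 0 0 0 0 0"

```text
time_s: 4.4
tcp_pos: [0.5984, -0.2709, 0.1073]
ee_rot: [[0.308, -0.951, -0.009], [-0.951, -0.308, 0.003], [-0.006, 0.008, -1.0]]
wrist_force: [-1.7, 0.3, -0.3]
gripper_width: 0.691
gripper_force: 0.0
```

```bash
python3 - <<'E'
from h import *
go((611.5,-292,15.5),18.1)
E
```

```text
turn rz(tool) rad 3.139 (179.8 deg) -> j6 approx change shift before turn [24.6 -6.7 91.6] after turn [-23.6   5.2  91.9]
turn rz(tool) rad -0.003 (-0.2 deg) -> j6 approx change shift before turn [24.6 -6.7 91.6] after turn [24.6 -6.7 91.6]
t 4.4 j [-10.  31.  -3.  -0. -56.  28.] tcp [ 598.4 -270.9  107.3] F [-1.7  0.3 -0.3] w 60.07937982134696 tilt [-0.0094  0.003 ]
```

Call:
arm_command --pt "60 24.6 -6.7 0 0 0 0" --pt "60 0 0 30 0 0 0" --pt "60 0 0 20 0 0 0" --pt "60 0 0 0 0 0 0"

```text
time_s: 4.8
tcp_pos: [0.6136, -0.2906, 0.0609]
ee_rot: [[0.311, -0.95, -0.005], [-0.95, -0.311, 0.002], [-0.003, 0.004, -1.0]]
wrist_force: [-1.1, -0.1, -0.9]
gripper_width: 0.689
gripper_force: 0.0
```

```bash
python3 - <<'E'
from h import *
go((611.5,-292,15.5),18.1)
im=save("top","b.png"); a=im[175:235,350:420]; cv2.imwrite("pics/b2.png",cv2.resize(a,None,fx=7,fy=7,interpolation=cv2.INTER_CUBIC)[:,:,::-1])
E
```

```text
turn rz(tool) rad -3.141 (-180.0 deg) -> j6 approx change shift before turn [ 0.8  2.3 45.4] after turn [-0.5 -2.6 45.3]
turn rz(tool) rad 0.001 (0.0 deg) -> j6 approx change shift before turn [ 0.8  2.3 45.4] after turn [ 0.8  2.3 45.4]
t 4.8 j [-12.  36.  -2.  -0. -52.  30.] tcp [ 613.6 -290.6   60.9] F [-1.1 -0.1 -0.9] w 59.965652712816045 tilt [-0.0046  0.0015]
```

View pics/b2.png

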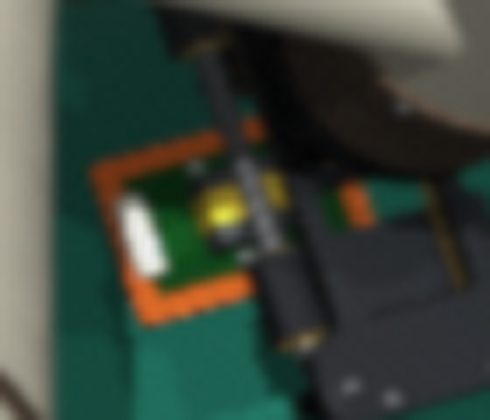

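The gripper straddles the small orange board's block: the fingers lie across the board and the connector is to the left, as planned. I'll lower and grip.

Call:
arm_command --pt "60 0.8 2.3 20 0 0 0" --pt "60 0 0 15 0 0 0" --pt "60 0 0 10 0 0 0" --pt "60 0 0 0 0 0 0" --pt "60 0 0 0 0 0 0"

```text
time_s: 5.35
tcp_pos: [0.6137, -0.2934, 0.018]
ee_rot: [[0.311, -0.95, 0.001], [-0.95, -0.311, -0.001], [0.001, -0.0, -1.0]]
wrist_force: [-0.5, -0.2, 1.2]
gripper_width: 0.691
gripper_force: 0.0
```

```bash
python3 - <<'E'
from h import *
go((611.5,-292,15.5),18.1)
E
```

```text
turn rz(tool) rad -3.141 (-180.0 deg) -> j6 approx change shift before turn [-2.   1.7  2.5] after turn [ 2.  -1.7  2.5]
turn rz(tool) rad 0.001 (0.0 deg) -> j6 approx change shift before turn [-2.   1.7  2.5] after turn [-2.   1.7  2.5]
t 5.35 j [-12.  38.  -4.   0. -47.  30.] tcp [ 613.7 -293.4   18. ] F [-0.5 -0.2  1.2] w 60.10044124024917 tilt [ 0.0006 -0.0005]
```

Call:
arm_command --pt "60 -2 1.7 2.5 0 0 0" --pt "60 0 0 0 0 0 0" --pt "20 0 0 0 0 0 0" --pt "20 0 0 0 0 0 0" --pt "20 0 0 0 0 0 0" --pt "20 0 0 0 0 0 0" --pt "20 0 0 0 0 0 0"

```text
time_s: 6.05
tcp_pos: [0.6112, -0.2919, 0.0149]
ee_rot: [[0.311, -0.95, 0.0], [-0.95, -0.311, -0.0], [0.0, -0.0, -1.0]]
wrist_force: [1.8, 0.4, 0.6]
gripper_width: 0.321
gripper_force: 0.4
```

```bash
python3 - <<'E'
from h import *
go((611.5,-292,15.5),18.1)
E
```

```text
turn rz(tool) rad -3.141 (-180.0 deg) -> j6 approx change shift before turn [ 0.2 -0.3 -0.6] after turn [-0.2  0.3 -0.6]
turn rz(tool) rad 0.000 (0.0 deg) -> j6 approx change shift before turn [ 0.2 -0.3 -0.6] after turn [ 0.2 -0.3 -0.6]
t 6.05 j [-12.  38.  -5.   0. -47.  30.] tcp [ 611.2 -291.9   14.9] F [1.8 0.4 0.6] w 27.96859837716598 tilt [ 0.0003 -0.0001]
```

Call:
arm_command --pt "15 0 0 0 0 0 0" --pt "15 0 0 0 0 0 0" --pt "15 0 0 -10 0 0 0" --pt "15 0 0 -30 0 0 0" --pt "15 0 0 -45 0 0 0.081" --pt "15 0 0 -45 0 0 0.081" --pt "15 0 0 -10 0 0 0" --pt "15 0 0 0 0 0 0"

```text
time_s: 6.85
tcp_pos: [0.612, -0.2922, 0.1581]
ee_rot: [[0.154, -0.988, 0.005], [-0.988, -0.154, -0.001], [0.002, -0.005, -1.0]]
wrist_force: [0.0, -0.3, -2.6]
gripper_width: 0.292
gripper_force: 30.0
```

```bash
python3 - <<'E'
from h import *
go((597,18.7,156),8.65)
E
```

```text
turn rz(tool) rad -3.138 (-179.8 deg) -> j6 approx change shift before turn [-309.5  -33.     1.7] after turn [309.6  31.9   2.5]
turn rz(tool) rad 0.004 (0.2 deg) -> j6 approx change shift before turn [-309.5  -33.     1.7] after turn [-309.6  -31.9    1.7]
t 6.85 j [-12.  30.   3.  -0. -62.  21.] tcp [ 612.  -292.2  158.1] F [ 0.  -0.3 -2.6] w 25.415918529540523 tilt [ 0.0054 -0.0011]
```

Call:
arm_command --pt "15 -30 -3.2 0 0 0 0" --pt "15 -48 -5 0 0 0 0.004" --pt "15 -48 -5 0 0 0 0" --pt "15 -48 -5 0 0 0 0" --pt "15 -48 -5 0 0 0 0" --pt "15 -48 -5 0 0 0 0" --pt "15 -30 -3.2 0 0 0 0" --pt "15 -9.5 -1 0 0 0 0"

```text
time_s: 7.65
tcp_pos: [0.5948, 0.0217, 0.1526]
ee_rot: [[0.153, -0.988, -0.005], [-0.988, -0.153, -0.0], [-0.0, 0.005, -1.0]]
wrist_force: [0.3, -0.0, -1.2]
gripper_width: 0.298
gripper_force: 30.0
```

Call:
arm_command --pt "15 0 0 0 0 0 0" --pt "15 0 0 0 0 0 0" --pt "15 0 0 20 0 0 0" --pt "15 0 0 30 0 0 0" --pt "15 0 0 30 0 0 0" --pt "15 0 0 10 0 0 0" --pt "15 0 0 0 0 0 0" --pt "15 0 0 0 0 0 0"

```text
time_s: 8.45
tcp_pos: [0.5976, 0.0183, 0.0659]
ee_rot: [[0.149, -0.989, 0.002], [-0.989, -0.149, -0.0], [0.0, -0.002, -1.0]]
wrist_force: [0.4, -0.1, -1.1]
gripper_width: 0.296
gripper_force: 30.0
```

```bash
python3 - <<'E'
from h import *
go((597,18.7,35.5),8.65)
im=save("top","c.png"); a=im[165:245,205:310]; b=save("scene","c2.png")[170:250,250:355]
cv2.imwrite("pics/c3.png",cv2.resize(np.hstack([a,b]),None,fx=3.8,fy=3.8,interpolation=cv2.INTER_CUBIC)[:,:,::-1])
E
```

```text
turn rz(tool) rad 3.140 (179.9 deg) -> j6 approx change shift before turn [-0.5  0.5 30.4] after turn [ 0.5 -0.4 30.4]
turn rz(tool) rad -0.002 (-0.1 deg) -> j6 approx change shift before turn [-0.5  0.5 30.4] after turn [-0.5  0.5 30.4]
t 8.45 j [ 17.  29. -15.   0. -46.  -9.] tcp [597.6  18.3  65.9] F [ 0.4 -0.1 -1.1] w 25.72705374743309 tilt [ 0.0019 -0.0001]
```

View pics/c3.png

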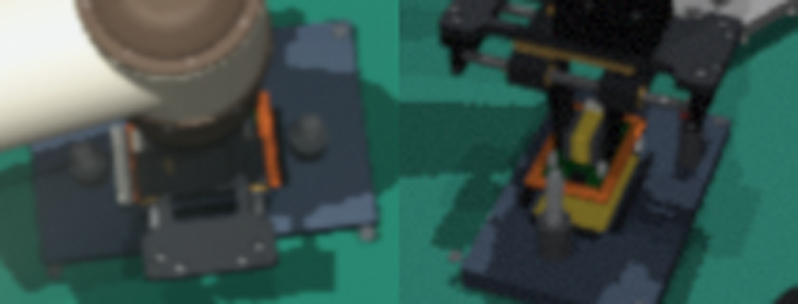

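The board hangs level over the nest between the pins. I'll lower it.

Call:
arm_command --pt "15 -0.5 0.5 12 0 0 0" --pt "15 0 0 6 0 0 0" --pt "15 0 0 4 0 0 0" --pt "15 0 0 4 0 0 0" --pt "15 0 0 2.5 0 0 0" --pt "15 0 0 1 0 0 0" --pt "15 0 0 0 0 0 0"

```text
time_s: 9.25
tcp_pos: [0.5963, 0.0194, 0.0354]
ee_rot: [[0.15, -0.989, 0.001], [-0.989, -0.15, 0.0], [-0.0, -0.001, -1.0]]
wrist_force: [0.3, -0.2, -2.5]
gripper_width: 0.296
gripper_force: 30.0
```

```bash
python3 - <<'E'
from h import *
go((597,18.7,35),8.65); print(sense()["moment"])
E
```

```text
turn rz(tool) rad 3.141 (180.0 deg) -> j6 approx change shift before turn [ 0.8 -0.6  0.4] after turn [-0.8  0.6  0.4]
turn rz(tool) rad -0.001 (-0.0 deg) -> j6 approx change shift before turn [ 0.8 -0.6  0.4] after turn [ 0.8 -0.6  0.4]
t 9.25 j [ 17.  31. -17.   0. -42.  -9.] tcp [596.3  19.4  35.4] F [ 0.3 -0.2 -2.5] w 25.75969154188672 tilt [0.0006 0.0001]
[ 0.15408458 -0.20376065  0.02603683]
```

Call:
arm_command --pt "15 0 0 0.8 0 0 0" --pt "15 0 0 0 0 0 0" --pt "32 0 0 0 0 0 0" --pt "32 0 0 0 0 0 0" --pt "32 0 0 0 0 0 0" --pt "32 0 0 -10 0 0 0" --pt "32 0 0 -40 0 0 0" --pt "50 0 0 -50 0 0 0"

```text
time_s: 10.05
tcp_pos: [0.5944, 0.0189, 0.1342]
ee_rot: [[0.149, -0.989, -0.005], [-0.989, -0.149, -0.001], [0.001, 0.005, -1.0]]
wrist_force: [1.4, 0.6, -0.4]
gripper_width: 0.405
gripper_force: 0.0
```

```bash
python3 - <<'E'
from h import *
go((609.3,287.8,140),159.8)
b=save("scene","d2.png")[180:250,260:350]
cv2.imwrite("pics/d3.png",cv2.resize(b,None,fx=6,fy=6,interpolation=cv2.INTER_CUBIC)[:,:,::-1])
E
```

```text
turn rz(tool) rad 0.502 (28.8 deg) -> j6 approx change shift before turn [-263.6  -54.8   -6.2] after turn [-257.5   78.9   -5.5]
turn rz(tool) rad -2.639 (-151.2 deg) -> j6 approx change shift before turn [-263.6  -54.8   -6.2] after turn [257.5 -78.9  -6. ]
t 10.05 j [ 17.  24. -11.  -0. -55.  -9.] tcp [594.4  18.9 134.2] F [ 1.4  0.6 -0.4] w 35.2056968626732 tilt [-0.0052 -0.0015]
```

View pics/d3.png

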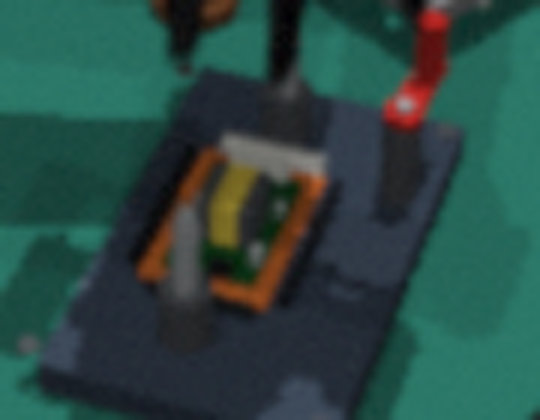

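The board lies flat in the nest with its white end at the white wall. Next is the plate handle.

Call:
arm_command --pt "50 0 0 -10 0 0 0.126" --pt "50 0 0 0 0 0 0.126" --pt "50 0 0 0 0 0 0.125" --pt "50 0 0 0 0 0 0.125" --pt "50 -40 12.2 0 0 0 0" --pt "50 -47 14.5 0 0 0 0" --pt "50 -47 14.5 0 0 0 0" --pt "50 -47 14.5 0 0 0 0"

```text
time_s: 10.9
tcp_pos: [0.6061, 0.2101, 0.1457]
ee_rot: [[-0.345, -0.939, 0.001], [-0.939, 0.345, 0.001], [-0.001, -0.001, -1.0]]
wrist_force: [1.1, 0.9, 0.4]
gripper_width: 0.578
gripper_force: 0.0
```

Call:
arm_command --pt "50 -47 14.5 0 0 0 0" --pt "50 -29 8.8 0 0 0 0" --pt "50 0 0 0 0 0 0" --pt "50 0 0 20 0 0 0" --pt "50 0 0 10 0 0 0" --pt "50 0 0 0 0 0 0"

```text
time_s: 11.5
tcp_pos: [0.6093, 0.2863, 0.1129]
ee_rot: [[-0.346, -0.938, -0.004], [-0.938, 0.346, -0.002], [0.003, 0.003, -1.0]]
wrist_force: [0.0, 0.4, -0.6]
gripper_width: 0.577
gripper_force: 0.0
```

```bash
python3 - <<'E'
from h import *
go((609.3,287.8,60),159.8)
im=save("top","e.png")[160:240,95:205]; b=save("scene","e2.png")[110:200,290:400]
cv2.imwrite("pics/e3.png",cv2.resize(np.vstack([im,b]),None,fx=3.5,fy=3.5,interpolation=cv2.INTER_CUBIC)[:,:,::-1])
E
```

```text
turn rz(tool) rad -0.000 (-0.0 deg) -> j6 approx change shift before turn [-1.5  0.4 52.9] after turn [-1.5  0.4 52.9]
turn rz(tool) rad 3.141 (180.0 deg) -> j6 approx change shift before turn [-1.5  0.4 52.9] after turn [ 1.2 -0.6 52.9]
t 11.5 j [ 39.  32.  -1.  -0. -58. -59.] tcp [609.3 286.3 112.9] F [ 0.   0.4 -0.6] w 50.16150644702402 tilt [-0.0035 -0.0023]
```

View pics/e3.png

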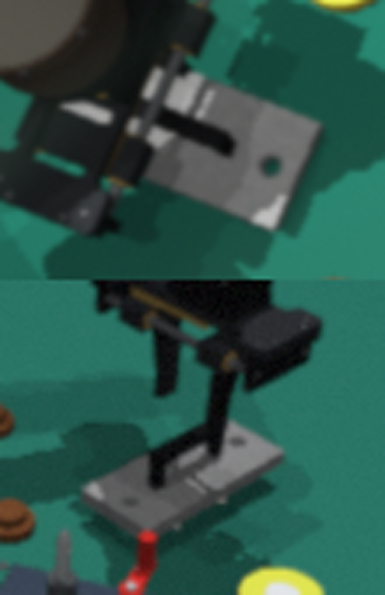

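The fingers straddle the handle bar near its middle. I'll descend and grip.

Call:
arm_command --pt "50 -1.5 0.4 20 0 0 0" --pt "50 0 0 20 0 0 0" --pt "50 0 0 11 0 0 0" --pt "50 0 0 0 0 0 0" --pt "50 0 0 0 0 0 0" --pt "25 0 0 0 0 0 0" --pt "20 0 0 0 0 0 0" --pt "5 0 0 0 0 0 0"

```text
time_s: 12.4
tcp_pos: [0.6109, 0.2896, 0.0644]
ee_rot: [[-0.345, -0.939, 0.001], [-0.939, 0.345, 0.001], [-0.001, -0.001, -1.0]]
wrist_force: [0.3, 0.7, 0.4]
gripper_width: 0.389
gripper_force: 0.0
```

Call:
arm_command --pt "5 0 0 0 0 0 0" --pt "5 0 0 0 0 0 0" --pt "5 0 0 0 0 0 0" --pt "5 0 0 0 0 0 0" --pt "5 0 0 0 0 0 0"

```text
time_s: 12.9
tcp_pos: [0.6105, 0.2894, 0.0637]
ee_rot: [[-0.345, -0.939, -0.0], [-0.939, 0.345, 0.0], [0.0, 0.0, -1.0]]
wrist_force: [-0.8, 0.1, 1.6]
gripper_width: 0.16
gripper_force: 30.0
```

```bash
python3 - <<'E'
from h import *
go((609.3,287.8,60),159.8)
E
```

```text
turn rz(tool) rad 0.001 (0.0 deg) -> j6 approx change shift before turn [1.9 0.6 3.7] after turn [1.9 0.6 3.7]
turn rz(tool) rad -3.141 (-180.0 deg) -> j6 approx change shift before turn [1.9 0.6 3.7] after turn [-1.9 -0.6  3.7]
t 12.9 j [ 39.  35.  -3.  -0. -52. -59.] tcp [610.5 289.4  63.7] F [-0.8  0.1  1.6] w 13.91816021977314 tilt [-0.  0.]
```

Call:
arm_command --pt "5 0 0 -5 0 0 0" --pt "5 0 0 -20 0 0 0" --pt "5 0 0 -30 0 0 0" --pt "5 0 0 -30 0 0 0" --pt "5 0 0 -25 0 0 0" --pt "5 0 0 -5 0 0 0" --pt "5 0 0 0 0 0 0"

```text
time_s: 13.6
tcp_pos: [0.6103, 0.2894, 0.1786]
ee_rot: [[-0.345, -0.939, -0.0], [-0.939, 0.345, 0.001], [-0.001, 0.0, -1.0]]
wrist_force: [-1.1, -0.2, -3.8]
gripper_width: 0.157
gripper_force: 30.0
```

Call:
arm_command --pt "5 0 0 0 0 0 -0.084" --pt "5 0 0 0 0 0 -0.084" --pt "5 0 0 0 0 0 -0.084" --pt "5 0 0 0 0 0 -0.084" --pt "5 0 0 0 0 0 -0.084" --pt "5 0 0 0 0 0 -0.083" --pt "5 0 0 0 0 0 0"

```text
time_s: 14.3
tcp_pos: [0.6093, 0.2887, 0.1756]
ee_rot: [[0.15, -0.989, -0.005], [-0.989, -0.15, -0.003], [0.002, 0.005, -1.0]]
wrist_force: [-0.1, -0.1, -2.9]
gripper_width: 0.154
gripper_force: 30.0
```

```bash
python3 - <<'E'
from h import *
go((597,18.7,179),8.65)
E
```

```text
turn rz(tool) rad 3.141 (180.0 deg) -> j6 approx change shift before turn [265.1  52.7  -2.7] after turn [-265.1  -52.8   -4.2]
turn rz(tool) rad -0.001 (-0.0 deg) -> j6 approx change shift before turn [265.1  52.7  -2.7] after turn [265.1  52.8  -2.7]
t 14.3 j [ 39.  29.   4.  -0. -65. -30.] tcp [609.3 288.7 175.6] F [-0.1 -0.1 -2.9] w 13.428501454113404 tilt [-0.0045 -0.0025]
```

Call:
arm_command --pt "5 25 5 0 0 0 0" --pt "5 40 8 0 0 0 0" --pt "5 45 9 0 0 0 0" --pt "5 45 9 0 0 0 0" --pt "5 45 9 0 0 0 0" --pt "5 38 7.6 0 0 0 0" --pt "5 20 4 0 0 0 0" --pt "5 5 1 0 0 0 0"

```text
time_s: 15.1
tcp_pos: [0.5968, 0.0188, 0.1771]
ee_rot: [[0.145, -0.989, -0.003], [-0.989, -0.145, -0.001], [0.0, 0.003, -1.0]]
wrist_force: [0.2, -0.2, -3.7]
gripper_width: 0.155
gripper_force: 30.0
```

Call:
arm_command --pt "5 0 0 10 0 0 0" --pt "5 0 0 11 0 0 0" --pt "5 0 0 0 0 0 0" --pt "5 0 0 0 0 0 0" --pt "5 0 0 0 0 0 0"

```text
time_s: 15.6
tcp_pos: [0.5984, 0.0223, 0.1576]
ee_rot: [[0.152, -0.988, 0.0], [-0.988, -0.152, -0.0], [0.0, -0.0, -1.0]]
wrist_force: [0.0, 0.5, -3.2]
gripper_width: 0.158
gripper_force: 30.0
```

```bash
python3 - <<'E'
from h import *
go((597,18.7,151),8.65)
im=save("top","f.png")[150:245,200:325]; b=save("scene","f2.png")[150:245,245:370]
cv2.imwrite("pics/f3.png",cv2.resize(np.vstack([im,b]),None,fx=3.15,fy=3.15,interpolation=cv2.INTER_CUBIC)[:,:,::-1])
E
```

```text
turn rz(tool) rad -3.140 (-179.9 deg) -> j6 approx change shift before turn [3.3 1.9 6.6] after turn [-3.3 -1.9  6.6]
turn rz(tool) rad 0.001 (0.1 deg) -> j6 approx change shift before turn [3.3 1.9 6.6] after turn [3.3 1.9 6.6]
t 15.6 j [ 18.  23.  -9.   0. -58.  -9.] tcp [598.4  22.3 157.6] F [ 0.   0.5 -3.2] w 13.753944665192654 tilt [ 0.0004 -0.0001]
```

View pics/f3.png

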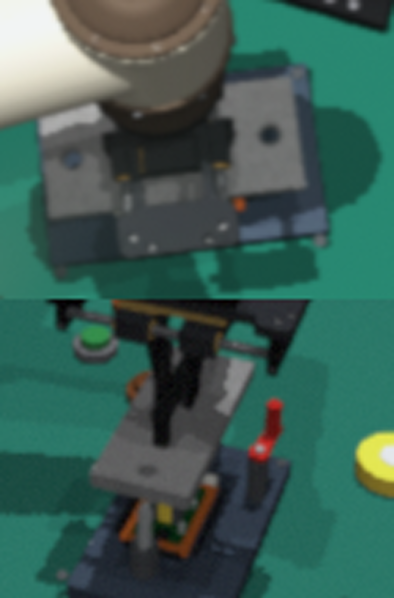

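```bash
python3 - <<'E'
from h import *
im=cv2.cvtColor(cv2.imread("pics/f.png"),cv2.COLOR_BGR2GRAY).astype(float)
P=[]
for r,c in((200.2,222.9),(192.5,285.7)):
    r0,c0=int(round(r)),int(round(c)); w=im[r0-4:r0+5,c0-4:c0+5]; bg=np.median(np.r_[w[0],w[-1],w[:,0],w[:,-1]]); k=np.clip(bg-w-15,0,None)
    yy,xx=np.mgrid[r0-4:r0+5,c0-4:c0+5]; q=((k*yy).sum()/k.sum(),(k*xx).sum()/k.sum()); P.append(back("top",q,.1314)[:2]*1000); print(q,P[-1])
d=P[0]-P[1]; mid=(P[0]+P[1])/2; print(mid,np.hypot(*d),np.degrees(np.arctan2(d[1],d[0])),"TCP off",mid-np.array(sense()["tcp_pos"])[:2]*1000)
print("err x,y world",np.array(FX(0,0))-mid)
g=cv2.cvtColor(cv2.imread("pics/top0.png"),cv2.COLOR_BGR2GRAY).astype(int)
print(g[194:214:1,220:236]); 
E
```

```text
(np.float64(198.55084745762713), np.float64(221.83050847457628)) [589.79159113  92.46526294]
(np.float64(192.32530581039757), np.float64(285.1012996941896)) [607.69295794 -47.0175373 ]
[598.74227454  22.72386282] 140.62684841768058 97.31342031372203 TCP off [0.29981438 0.71388814]
err x,y world [-1.74227454 -4.02386282]
[[ 98  97  97  98  97  98  98  98  98  98  98  97  98  97  98  97]
 [ 97  98  98  98  98  99  98  98  98  98  98  98  98  98  98  98]
 [ 98  98  98  99  99  98  99  99  98  99  99  99 100  98 101 101]
 [ 99  98  99  98  99  99  99  99  99  98  99  99  99 104 119 127]
 [ 99  98 100  99  99  99  99  99  99  99  99  99 100 120 164 179]
 [ 99 100  99  99 100  99  99  99  99  99  98  99 102 132 193 208]
 [100 100 100  99  99  99  99  99  99  99  99  99 101 127 186 210]
 [ 99 100 100 100  99  99  98  97  97  98  99 100 100 118 171 206]
 [101 100 100 100 100 100  96  91  93  99 101 101 101 115 167 209]
 [100 100 100 100 106 108 101  92  90  98 102 102 101 113 166 210]
 [101 100  98  98 106 109 103  92  86  91  97  96  95 104 154 209]
 [100  99  97  95 101 103  97  88  80  78  77  77  76  83 137 204]
 [101 100  97  97  96  94  89  83  77  73  70  68  67  67 116 192]
 [101 100  99 102 100  93  85  80  76  74  71  69  65  61  95 166]
 [102 100 100 105 105  96  87  81  79  78  79  78  68  60  88 155]
 [103 101  99 102 107 103  95  88  87  91  95  90  72  58  86 153]
 [103 102  99 100 102 105 104 100  98 101  97  82  62  54  90 162]
 [103 103 101  96  91  93  96  99  98  93  81  63  52  55  86 157]
 [103 104 103 100  87  75  71  74  74  67  57  51  52  61  87 155]
 [104 105 104 103  97  84  68  61  57  54  55  60  67  74  97 158]]
```

Call:
arm_command --pt "5 3.4 1.9 0 0 0 0" --pt "5 0 0 5 0 0 0" --pt "5 0 0 5 0 0 0" --pt "5 0 0 0 0 0 0" --pt "5 0 0 0 0 0 0"

```text
time_s: 16.2
tcp_pos: [0.5966, 0.0177, 0.1473]
ee_rot: [[0.15, -0.989, -0.001], [-0.989, -0.15, -0.0], [0.0, 0.001, -1.0]]
wrist_force: [-0.6, -0.1, -3.0]
gripper_width: 0.159
gripper_force: 30.0
```

```bash
python3 - <<'E'
from h import *
go((597,18.5,140),8.65)
im=save("top","g.png")[180:225,205:305]; b=save("scene","g2.png")[165:235,260:345]
cv2.imwrite("pics/g3.png",np.vstack([cv2.resize(x,(600,int(600*x.shape[0]/x.shape[1])),interpolation=cv2.INTER_CUBIC) for x in (im,)])[:,:,::-1])
cv2.imwrite("pics/g4.png",cv2.resize(b,None,fx=7,fy=7,interpolation=cv2.INTER_CUBIC)[:,:,::-1])
E
```

```text
turn rz(tool) rad 3.142 (180.0 deg) -> j6 approx change shift before turn [-0.7 -0.5  7.3] after turn [0.7 0.5 7.3]
turn rz(tool) rad -0.000 (-0.0 deg) -> j6 approx change shift before turn [-0.7 -0.5  7.3] after turn [-0.7 -0.5  7.3]
t 16.2 j [ 17.  23. -10.   0. -56.  -9.] tcp [596.6  17.7 147.3] F [-0.6 -0.1 -3. ] w 13.849637364634308 tilt [-0.0006 -0.0002]
```

View pics/g4.png

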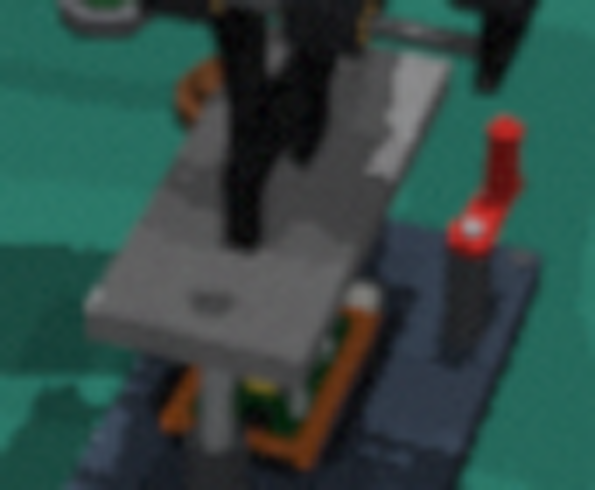

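The plate hangs level with pin B under its hole. I'll step down while watching the forces.

Call:
arm_command --pt "5 -0.7 -0.5 4 0 0 0" --pt "5 0 0 4 0 0 0" --pt "5 0 0 3 0 0 0" --pt "5 0 0 0 0 0 0" --pt "5 0 0 0 0 0 0"

```text
time_s: 16.8
tcp_pos: [0.5971, 0.0185, 0.1365]
ee_rot: [[0.15, -0.989, -0.0], [-0.989, -0.15, -0.0], [0.0, 0.0, -1.0]]
wrist_force: [0.0, -0.7, -3.0]
gripper_width: 0.16
gripper_force: 30.0
```

```bash
python3 - <<'E'
from h import *
go((597,18.5,90.2),8.65);print(np.round(sense()["moment"],2))
E
```

```text
turn rz(tool) rad -3.142 (-180.0 deg) -> j6 approx change shift before turn [ 0.   0.1 46.3] after turn [-0.  -0.1 46.3]
turn rz(tool) rad 0.000 (0.0 deg) -> j6 approx change shift before turn [ 0.   0.1 46.3] after turn [ 0.   0.1 46.3]
t 16.8 j [ 17.  24. -11.   0. -55.  -9.] tcp [597.1  18.5 136.5] F [ 0.  -0.7 -3. ] w 13.948368320246027 tilt [-0.0002 -0.0002]
[ 0.06 -0.06 -0.01]
```

Call:
arm_command --pt "5 0 0 3 0 0 0" --pt "5 0 0 3 0 0 0" --pt "5 0 0 0 0 0 0"

```text
time_s: 17.1
tcp_pos: [0.5967, 0.0185, 0.13]
ee_rot: [[0.15, -0.989, -0.001], [-0.989, -0.15, -0.0], [-0.0, 0.001, -1.0]]
wrist_force: [0.3, 0.1, -3.3]
gripper_width: 0.157
gripper_force: 30.0
```

```bash
python3 - <<'E'
from h import *
go((597,18.5,90.2),8.65);print(np.round(sense()["moment"],2))
E
```

```text
turn rz(tool) rad 3.141 (180.0 deg) -> j6 approx change shift before turn [ 0.1 -0.3 39.8] after turn [-0.1  0.2 39.8]
turn rz(tool) rad -0.000 (-0.0 deg) -> j6 approx change shift before turn [ 0.1 -0.3 39.8] after turn [ 0.1 -0.3 39.8]
t 17.1 j [ 17.  24. -11.  -0. -54.  -9.] tcp [596.7  18.5 130. ] F [ 0.3  0.1 -3.3] w 13.643962074214588 tilt [-0.0012 -0.0001]
[ 0.06 -0.01 -0.02]
```

Call:
arm_command --pt "5 0 0 2 0 0 0" --pt "5 0 0 2 0 0 0" --pt "5 0 0 2 0 0 0" --pt "5 0 0 0 0 0 0"

```text
time_s: 17.5
tcp_pos: [0.597, 0.0186, 0.1242]
ee_rot: [[0.15, -0.989, -0.0], [-0.989, -0.15, -0.0], [-0.0, 0.0, -1.0]]
wrist_force: [-0.3, 0.4, -3.2]
gripper_width: 0.159
gripper_force: 30.0
```

```bash
python3 - <<'E'
from h import *
go((597,18.5,90.2),8.65);print(np.round(sense()["moment"],2))
E
```

```text
turn rz(tool) rad 3.142 (180.0 deg) -> j6 approx change shift before turn [ 0.  0. 34.] after turn [-0. -0. 34.]
turn rz(tool) rad -0.000 (-0.0 deg) -> j6 approx change shift before turn [ 0.  0. 34.] after turn [ 0.  0. 34.]
t 17.5 j [ 17.  25. -12.  -0. -54.  -9.] tcp [597.   18.6 124.2] F [-0.3  0.4 -3.2] w 13.851786265963174 tilt [-0.0004 -0.    ]
[ 0.07 -0.04  0.01]
```

Call:
arm_command --pt "5 0 0 3 0 0 0" --pt "5 0 0 3 0 0 0" --pt "5 0 0 3 0 0 0" --pt "5 0 0 0 0 0 0"

```text
time_s: 17.9
tcp_pos: [0.597, 0.0186, 0.115]
ee_rot: [[0.15, -0.989, -0.001], [-0.989, -0.15, -0.0], [0.0, 0.001, -1.0]]
wrist_force: [-0.7, -0.3, -4.5]
gripper_width: 0.158
gripper_force: 30.0
```

```bash
python3 - <<'E'
from h import *
go((597,18.5,90.2),8.65);print(np.round(sense()["moment"],2))
E
```

```text
turn rz(tool) rad 3.142 (180.0 deg) -> j6 approx change shift before turn [ 0.1 -0.  24.8] after turn [-0.1 -0.  24.8]
turn rz(tool) rad -0.000 (-0.0 deg) -> j6 approx change shift before turn [ 0.1 -0.  24.8] after turn [ 0.1 -0.  24.8]
t 17.9 j [ 17.  25. -12.  -0. -52.  -9.] tcp [597.   18.6 115. ] F [-0.7 -0.3 -4.5] w 13.737634057039925 tilt [-0.0006 -0.0001]
[ 0.1 -0.1  0. ]
```

Slab bottom is now about 75 mm high, on the full-diameter pins, with no contact force. I'll keep going.

Call:
arm_command --pt "5 0 0 3 0 0 0" --pt "5 0 0 3 0 0 0" --pt "5 0 0 3 0 0 0" --pt "5 0 0 3 0 0 0" --pt "5 0 0 3 0 0 0" --pt "5 0 0 3 0 0 0" --pt "5 0 0 0 0 0 0"

```text
time_s: 18.6
tcp_pos: [0.597, 0.0186, 0.0971]
ee_rot: [[0.15, -0.989, -0.0], [-0.989, -0.15, -0.0], [0.0, 0.0, -1.0]]
wrist_force: [-0.7, -0.5, -2.7]
gripper_width: 0.159
gripper_force: 30.0
```

Call:
arm_command --pt "5 0 0 2 0 0 0" --pt "5 0 0 1.5 0 0 0" --pt "5 0 0 1 0 0 0" --pt "5 0 0 0 0 0 0" --pt "5 0 0 0 0 0 0"

```text
time_s: 19.1
tcp_pos: [0.5971, 0.0186, 0.0931]
ee_rot: [[0.15, -0.989, -0.0], [-0.989, -0.15, -0.0], [0.0, 0.0, -1.0]]
wrist_force: [0.8, 0.1, -3.1]
gripper_width: 0.159
gripper_force: 30.0
```

```bash
python3 - <<'E'
from h import *
go((597,18.5,90.2),8.65);print(np.round(sense()["moment"],2))
E
```

```text
turn rz(tool) rad -3.142 (-180.0 deg) -> j6 approx change shift before turn [0.  0.1 2.9] after turn [-0.  -0.1  2.9]
turn rz(tool) rad 0.000 (0.0 deg) -> j6 approx change shift before turn [0.  0.1 2.9] after turn [0.  0.1 2.9]
t 19.1 j [ 17.  27. -14.   0. -50.  -9.] tcp [597.1  18.6  93.1] F [ 0.8  0.1 -3.1] w 13.826890838026962 tilt [-0. -0.]
[ 0.1  -0.03  0.01]
```

Call:
arm_command --pt "5 0 0 1 0 0 0" --pt "5 0 0 0.8 0 0 0" --pt "5 0 0 0.6 0 0 0" --pt "5 0 0 0.4 0 0 0" --pt "5 0 0 0 0 0 0"

```text
time_s: 19.6
tcp_pos: [0.5971, 0.0186, 0.0903]
ee_rot: [[0.15, -0.989, -0.0], [-0.989, -0.15, -0.0], [0.0, 0.0, -1.0]]
wrist_force: [0.1, 0.7, -2.9]
gripper_width: 0.156
gripper_force: 30.0
```

Call:
arm_command --pt "5 0 0 0.3 0 0 0" --pt "5 0 0 0.3 0 0 0" --pt "5 0 0 0 0 0 0"

```text
time_s: 19.9
tcp_pos: [0.5972, 0.0186, 0.0902]
ee_rot: [[0.151, -0.989, 0.0], [-0.989, -0.151, -0.0], [0.0, -0.0, -1.0]]
wrist_force: [-1.5, 0.8, 0.2]
gripper_width: 0.157
gripper_force: 30.0
```

Call:
arm_command --pt "5 0 0 0.4 0 0 0" --pt "5 0 0 0 0 0 0"

```text
time_s: 20.1
tcp_pos: [0.5973, 0.0186, 0.0902]
ee_rot: [[0.151, -0.989, 0.001], [-0.989, -0.151, -0.0], [0.0, -0.001, -1.0]]
wrist_force: [-2.6, 0.1, 4.0]
gripper_width: 0.158
gripper_force: 30.0
```

It made contact exactly at the predicted home height, 90.2 mm. I'll release and raise.

Call:
arm_command --pt "35 0 0 0 0 0 0" --pt "35 0 0 0 0 0 0" --pt "35 0 0 0 0 0 0" --pt "35 0 0 0 0 0 0" --pt "35 0 0 -15 0 0 0" --pt "35 0 0 -40 0 0 0" --pt "35 0 0 -30 0 0 0" --pt "35 0 0 0 0 0 0"

```text
time_s: 20.9
tcp_pos: [0.6003, 0.019, 0.1795]
ee_rot: [[0.151, -0.988, 0.011], [-0.988, -0.151, 0.002], [0.0, -0.011, -1.0]]
wrist_force: [-0.0, 0.6, -0.5]
gripper_width: 0.399
gripper_force: 0.0
```

```bash
python3 - <<'E'
from h import *
R=8.65
for a in (0,30,60,90):
    t=np.radians(a); print(a,np.round(FX(62-30*np.sin(t),50+30*np.cos(t)),1))
go((*FX(62,80),120),98.65)
b=save("scene","h2.png")[165:235,260:345]; im=cv2.imread("pics/scene0.png")[:,:,::-1]
h=cv2.cvtColor(b,cv2.COLOR_RGB2HSV); 
cv2.imwrite("pics/h3.png",cv2.resize(b,None,fx=7,fy=7,interpolation=cv2.INTER_CUBIC)[:,:,::-1])
t=cv2.imread("pics/top0.png")[168:186,208:245]; print(cv2.cvtColor(t,cv2.COLOR_BGR2HSV)[:,:,1][::1,4:30])
E
```

```text
0 [646.3 107.1]
30 [632.  100.9]
60 [622.8  88.4]
90 [621.1  72.9]
turn rz(tool) rad 1.572 (90.1 deg) -> j6 approx change shift before turn [-80.2 -58.2  60.2] after turn [-58.7  80.8  58.7]
turn rz(tool) rad -1.570 (-89.9 deg) -> j6 approx change shift before turn [-80.2 -58.2  60.2] after turn [ 58.7 -79.6  60.4]
t 20.9 j [ 17.  22.  -8.   0. -60.  -9.] tcp [600.3  19.  179.5] F [-0.   0.6 -0.5] w 34.735741831115504 tilt [0.0106 0.0015]
[[180 179 180 180 180 180 180 180 180 180 180 180 181 180 180 180 179 180
  180 179 180 180 181 180 180 179]
 [180 180 179 180 179 180 181 179 180 180 179 181 181 180 180 180 180 180
  181 180 180 180 179 180 181 180]
 [181 180 180 180 180 178 180 180 179 179 180 179 180 182 180 180 180 180
  180 180 179 180 180 179 180 179]
 [180 180 181 181 178 176 173 176 178 180 180 180 180 180 181 180 180 181
  178 180 180 180 180 180 180 178]
 [180 180 180 178 156 118 100 118 153 173 178 178 180 180 180 180 179 180
  180 180 180 180 180 180 178 180]
 [179 180 178 148  48 102 130 111  42 123 171 178 180 179 180 180 178 180
  176 174 164 164 171 176 180 178]
 [1
[... 605 characters left out ...]
00 195 184
  132  47  13  25  93 161 162  80]
 [ 89  75  39 108 183 206 211 212 206 208 209 209 208 205 200 198 194 186
  167 122  99 110 154 184 178 103]
 [ 60  39  15 106 182 201 204 194 188 194 200 203 204 201 198 198 195 193
  192 185 180 186 194 198 190 113]
 [ 47  30  15  62 141 161 151 124 119 129 140 158 173 178 178 177 177 181
  190 199 200 198 195 189 156  40]
 [ 51  31  26  26  36  38  43  43  45  45  45  36  37  34  34  27  39  55
  111 159 171 156 131  83  23  42]
 [ 67  51  52  64  73  77  78  80  79  80  79  78  85  87  83  89  77  77
   62   7  21  28   0  32  33  48]
 [ 82  74  74  76  77  79  80  81  81  83  83  84  85  88  85  88  88  83
   82  59  40  23  24  31  31  49]]
```

View pics/h3.png

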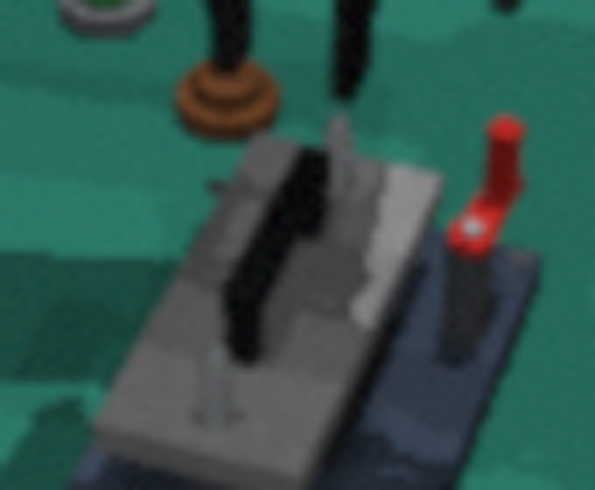

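The plate sits home with both pins through it. The knob's top measures (648.2, 107.2), a latch angle of about -4°. I'll straddle the knob next.

Call:
arm_command --pt "40 -30 -22 0 0 0 0" --pt "40 -35 -26 0 0 0 0" --pt "40 -15 -12.4 0 0 0 0" --pt "40 0 0 0 0 0 0" --pt "40 0 0 20 0 0 0" --pt "40 0 0 20 0 0 0" --pt "40 0 0 10 0 0 0" --pt "40 0 0 0 0 0 0"

```text
time_s: 21.75
tcp_pos: [0.6431, 0.1057, 0.1218]
ee_rot: [[0.15, -0.989, -0.005], [-0.989, -0.15, -0.002], [0.001, 0.005, -1.0]]
wrist_force: [-0.4, 0.8, -0.2]
gripper_width: 0.463
gripper_force: 0.0
```

```bash
python3 - <<'E'
from h import *
go((648,107.2,86),8.65)
b=save("scene","i2.png")[150:215,295:370]; t=save("top","i.png")[150:215,190:265]
cv2.imwrite("pics/i3.png",cv2.resize(np.hstack([t,b]),None,fx=5,fy=5,interpolation=cv2.INTER_CUBIC)[:,:,::-1])
E
```

```text
turn rz(tool) rad 3.141 (180.0 deg) -> j6 approx change shift before turn [-0.8 -5.2 35.7] after turn [ 0.7  4.8 35.8]
turn rz(tool) rad -0.001 (-0.0 deg) -> j6 approx change shift before turn [-0.8 -5.2 35.7] after turn [-0.8 -5.2 35.7]
t 21.75 j [ 24.  30.  -3.  -0. -57. -15.] tcp [643.1 105.7 121.8] F [-0.4  0.8 -0.2] w 40.2534806730134 tilt [-0.0051 -0.0018]
```

View pics/i3.png

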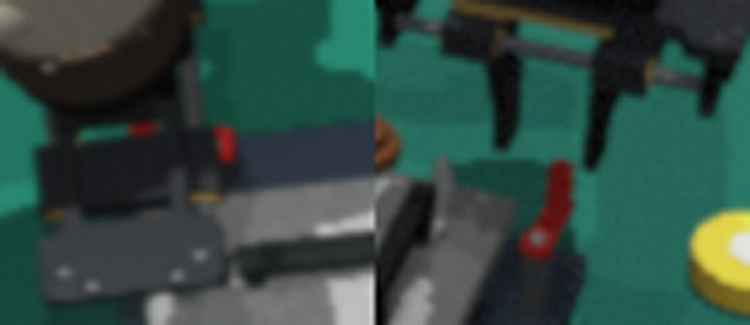

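I've now viewed 11 pictures, one over the limit of 10, so I won't view any more and will rely on numbers. The knob stands between the two open fingers. I'll centre and descend.

Call:
arm_command --pt "40 -0.5 -3.5 0 0 0 0" --pt "40 0 0 10 0 0 0" --pt "40 0 0 0 0 0 0" --pt "40 0 0 0 0 0 0"

```text
time_s: 22.25
tcp_pos: [0.6479, 0.1077, 0.1139]
ee_rot: [[0.15, -0.989, -0.001], [-0.989, -0.15, -0.0], [0.0, 0.001, -1.0]]
wrist_force: [0.8, -0.2, -0.9]
gripper_width: 0.462
gripper_force: 0.0
```

```bash
python3 - <<'E'
from h import *
go((648,107.2,86),8.65)
E
```

```text
turn rz(tool) rad -3.142 (-180.0 deg) -> j6 approx change shift before turn [ 0.5 -0.  27.9] after turn [-0.5 -0.  27.9]
turn rz(tool) rad 0.000 (0.0 deg) -> j6 approx change shift before turn [ 0.5 -0.  27.9] after turn [ 0.5 -0.  27.9]
t 22.25 j [ 24.  31.  -3.  -0. -56. -15.] tcp [647.9 107.7 113.9] F [ 0.8 -0.2 -0.9] w 40.22545842666547 tilt [-0.0008 -0.0003]
```

Call:
arm_command --pt "40 0.5 0 10 0 0 0" --pt "40 0 0 10 0 0 0" --pt "40 0 0 8 0 0 0" --pt "18 0 0 0 0 0 0" --pt "18 0 0 0 0 0 0" --pt "18 0 0 0 0 0 0" --pt "18 0 0 0 0 0 0" --pt "18 0 0 0 0 0 0"

```text
time_s: 23.05
tcp_pos: [0.6485, 0.1074, 0.0868]
ee_rot: [[0.15, -0.989, 0.001], [-0.989, -0.15, 0.0], [-0.0, -0.001, -1.0]]
wrist_force: [-0.4, -0.2, -0.0]
gripper_width: 0.215
gripper_force: 0.0
```

```bash
python3 - <<'E'
from h import *
go((*FX(62,80),86),8.65)
E
```

```text
turn rz(tool) rad -3.142 (-180.0 deg) -> j6 approx change shift before turn [-0.1  2.2  0.8] after turn [ 0.1 -2.2  0.8]
turn rz(tool) rad 0.000 (0.0 deg) -> j6 approx change shift before turn [-0.1  2.2  0.8] after turn [-0.1  2.2  0.8]
t 23.05 j [ 23.  32.  -5.   0. -53. -15.] tcp [648.5 107.4  86.8] F [-0.4 -0.2 -0. ] w 18.72447418145968 tilt [0.0008 0.0003]
```

Call:
arm_command --pt "18 0 2.2 0 0 0 0" --pt "18 0.26 3.9 0 0 0 -0.131" --pt "18 0.26 3.9 0 0 0 -0.131" --pt "18 0.26 3.9 0 0 0 -0.131" --pt "18 0.26 3.9 0 0 0 -0.131" --pt "18 0 0 0 0 0 0"

```text
time_s: 23.65
tcp_pos: [0.6321, 0.1008, 0.0867]
ee_rot: [[0.625, -0.781, 0.001], [-0.781, -0.625, 0.0], [0.0, -0.001, -1.0]]
wrist_force: [0.5, 1.0, -0.1]
gripper_width: 0.203
gripper_force: 0.4
```

```bash
python3 - <<'E'
from h import *
t=np.radians(30); go((*FX(62-30*np.sin(t),50+30*np.cos(t)),86),38.65)
E
```

```text
turn rz(tool) rad -3.141 (-180.0 deg) -> j6 approx change shift before turn [-0.1 -0.   0.7] after turn [0.1 0.  0.7]
turn rz(tool) rad 0.000 (0.0 deg) -> j6 approx change shift before turn [-0.1 -0.   0.7] after turn [-0.1 -0.   0.7]
t 23.65 j [ 24.  31.  -8.   0. -52.  15.] tcp [632.1 100.8  86.7] F [ 0.5  1.  -0.1] w 17.626286936566085 tilt [0.0012 0.0005]
```

Call:
arm_command --pt "18 0.26 3.9 0 0 0 -0.131" --pt "18 0.26 3.9 0 0 0 -0.131" --pt "18 0.26 3.9 0 0 0 -0.131" --pt "18 0.26 3.9 0 0 0 -0.131" --pt "18 0 0 0 0 0 0"

```text
time_s: 24.15
tcp_pos: [0.6232, 0.0883, 0.0867]
ee_rot: [[0.931, -0.366, 0.001], [-0.366, -0.931, 0.0], [0.001, -0.001, -1.0]]
wrist_force: [-0.1, 0.6, 1.0]
gripper_width: 0.206
gripper_force: 0.4
```

```bash
python3 - <<'E'
from h import *
t=np.radians(60); go((*FX(62-30*np.sin(t),50+30*np.cos(t)),86),68.65)
E
```

```text
turn rz(tool) rad 3.140 (179.9 deg) -> j6 approx change shift before turn [-0.3  0.1  0.7] after turn [ 0.3 -0.1  0.7]
turn rz(tool) rad -0.002 (-0.1 deg) -> j6 approx change shift before turn [-0.3  0.1  0.7] after turn [-0.3  0.1  0.7]
t 24.15 j [ 23.  30.  -9.   0. -51.  46.] tcp [623.2  88.3  86.7] F [-0.1  0.6  1. ] w 17.897749960902694 tilt [0.0011 0.0004]
```

The knob is following the tool. Four more steps, then I'll close on the knob to centre it at 90°.

Call:
arm_command --pt "18 0.26 3.9 0 0 0 -0.131" --pt "18 0.26 3.9 0 0 0 -0.131" --pt "18 0.26 3.9 0 0 0 -0.131" --pt "18 0.26 3.9 0 0 0 -0.131" --pt "18 0 0 0 0 0 0" --pt "18 0 0 0 0 0 0"

```text
time_s: 24.75
tcp_pos: [0.6208, 0.0729, 0.0862]
ee_rot: [[0.989, 0.146, -0.001], [0.146, -0.989, -0.0], [-0.001, 0.0, -1.0]]
wrist_force: [1.3, 0.1, 0.4]
gripper_width: 0.209
gripper_force: 0.1
```

Call:
arm_command --pt "10 0 0 0 0 0 0" --pt "10 0 0 0 0 0 0" --pt "10 0 0 0 0 0 0"

```text
time_s: 25.05
tcp_pos: [0.6205, 0.0731, 0.0862]
ee_rot: [[0.989, 0.151, -0.001], [0.151, -0.989, -0.0], [-0.001, -0.0, -1.0]]
wrist_force: [-2.4, 2.2, 0.4]
gripper_width: 0.15
gripper_force: 30.0
```

```bash
python3 - <<'E'
from h import *
go((*FX(32,50),86),98.65)
E
```

```text
turn rz(tool) rad -3.141 (-180.0 deg) -> j6 approx change shift before turn [0.6 0.2 0.2] after turn [-0.6 -0.2  0.2]
turn rz(tool) rad 0.000 (0.0 deg) -> j6 approx change shift before turn [0.6 0.2 0.2] after turn [0.6 0.2 0.2]
t 25.05 j [ 22.  30. -10.  -0. -51.  77.] tcp [620.5  73.1  86.2] F [-2.4  2.2  0.4] w 13.027924253050458 tilt [-0.0013 -0.    ]
```

Call:
arm_command --pt "26 0 0 0 0 0 0" --pt "26 0 0 0 0 0 0" --pt "26 0 0 0 0 0 0" --pt "26 0 0 -10 0 0 0" --pt "0 0 0 -40 0 0 0" --pt "0 0 0 -30 0 0 0" --pt "0 0 0 0 0 0 0"

```text
time_s: 25.75
tcp_pos: [0.6245, 0.0734, 0.1728]
ee_rot: [[0.988, 0.152, 0.012], [0.152, -0.988, 0.002], [0.012, -0.001, -1.0]]
wrist_force: [1.6, -0.3, 1.1]
gripper_width: 0.11
gripper_force: 0.0
```

```bash
python3 - <<'E'
from meas import *
from scipy.optimize import least_squares
def cen(n,f,box,lo,hi):
    im=cv2.imread("pics/"+f)[:,:,::-1].copy(); m=mask(im,lo,hi,box); ys,xs=np.nonzero(m); return len(ys),np.array([ys.mean(),xs.mean()])
a=cen("top","top0.png",(270,300,155,185),(50,100,150),(75,255,255)); b=cen("scene","scene0.png",(152,172,262,288),(50,130,110),(75,255,255)); print(a,b)
r=least_squares(lambda X:np.r_[proj("top",X)-a[1],proj("scene",X)-b[1]],[.4,.217,.03]); print("btn",r.x*1000,r.fun)
save("scene","k2.png"); save("top","k.png")
k=cv2.imread("pics/k2.png"); h=mask(k[:,:,::-1].copy(),(0,150,80),(8,255,255),(165,225,290,350)); ys,xs=np.nonzero(h); print("red scene n",len(ys),"rows",ys.min(),ys.max(),"cols",xs.min(),xs.max(),"top of knob",xs[ys==ys.min()])
P=lambda x,y,z:proj("scene",np.r_[np.array(FX(x,y)),z]/1000).round(1)
for t in (80,90,100):
    q=np.radians(t); print(t,"expected knob top",P(62-30*np.sin(q),50+30*np.cos(q),103))
print("pivot",P(62,50,73)); X=r.x*1000; go((X[0],X[1],130),188.65)
E
```

```text
(129, array([284.70542636, 169.51937984])) (38, array([160.92105263, 274.71052632]))
btn [401.81930888 219.59125953  21.68542528] [-0.15788713 -0.1135796   0.05860286 -0.26431945]
red scene n 83 rows 187 200 cols 313 330 top of knob [316 317 318]
80 expected knob top [186.  317.2]
90 expected knob top [187.1 316.5]
100 expected knob top [188.3 316.1]
pivot [198.  326.6]
turn rz(tool) rad 1.572 (90.1 deg) -> j6 approx change shift before turn [-195.1 -178.1   37.5] after turn [-178.1  195.2   37.2]
turn rz(tool) rad -1.570 (-89.9 deg) -> j6 approx change shift before turn [-195.1 -178.1   37.5] after turn [ 177.9 -195.1   38.5]
t 25.85 j [ 21.  25.  -5.  -0. -60.  77.] tcp [621.5  73.  167.9] F [-0.8  0.6  0.1] w 3.4830944131503006 tilt [0.0026 0.0011]
```

Call:
arm_command --pt "0 -25 -23 0 0 0 0" --pt "0 -34 -31 0 0 0 0" --pt "0 -34 -31 0 0 0 0" --pt "0 -34 -31 0 0 0 0" --pt "0 -34 -31 0 0 0 0" --pt "0 -25 -23 0 0 0 0" --pt "0 -9 -8 10 0 0 0" --pt "0 0 0 30 0 0 0"

```text
time_s: 26.65
tcp_pos: [0.4016, 0.2212, 0.1276]
ee_rot: [[0.988, 0.155, 0.004], [0.155, -0.988, 0.004], [0.005, -0.003, -1.0]]
wrist_force: [0.3, -0.6, -1.1]
gripper_width: 0.004
gripper_force: 0.0
```

Call:
arm_command --pt "0 0 0 35 0 0 0" --pt "0 0 0 20 0 0 0" --pt "0 0 0 0 0 0 0" --pt "0 0 0 0 0 0 0" --pt "0 0 0 0 0 0 0"

```text
time_s: 27.15
tcp_pos: [0.4022, 0.2197, 0.0721]
ee_rot: [[0.988, 0.151, 0.001], [0.151, -0.988, 0.001], [0.002, -0.001, -1.0]]
wrist_force: [0.2, -0.2, 0.3]
gripper_width: 0.003
gripper_force: 0.0
```

```bash
python3 - <<'E'
from h import *
go((401.5,218.5,50),188.65)
E
```

```text
turn rz(tool) rad 1.572 (90.1 deg) -> j6 approx change shift before turn [-0.9  1.1 22.1] after turn [ 1.   0.9 22.1]
turn rz(tool) rad -1.570 (-89.9 deg) -> j6 approx change shift before turn [-0.9  1.1 22.1] after turn [-1.1 -0.9 22.1]
t 27.15 j [ 49.  17. -34.   0. -38.  50.] tcp [402.2 219.7  72.1] F [ 0.2 -0.2  0.3] w 0.29884979124955224 tilt [0.0014 0.0012]
```

Call:
arm_command --pt "0 -0.5 0.5 15 0 0 0" --pt "0 0 0 10 0 0 0" --pt "0 0 0 3 0 0 0" --pt "0 0 0 3 0 0 0" --pt "0 0 0 0 0 0 0"

```text
time_s: 27.65
tcp_pos: [0.401, 0.2188, 0.0404]
ee_rot: [[0.988, 0.152, 0.0], [0.152, -0.988, 0.0], [0.0, -0.0, -1.0]]
wrist_force: [-0.1, -0.4, -0.3]
gripper_width: 0.008
gripper_force: 0.0
```

Call:
arm_command --pt "0 0 0 2 0 0 0" --pt "0 0 0 2 0 0 0" --pt "0 0 0 0 0 0 0"

```text
time_s: 27.95
tcp_pos: [0.4009, 0.2186, 0.0362]
ee_rot: [[0.988, 0.152, -0.0], [0.152, -0.988, -0.0], [-0.0, 0.0, -1.0]]
wrist_force: [0.3, 1.0, -0.7]
gripper_width: 0.004
gripper_force: 0.0
```

Call:
arm_command --pt "0 0 0 2 0 0 0" --pt "0 0 0 2 0 0 0" --pt "0 0 0 0 0 0 0"

```text
time_s: 28.25
tcp_pos: [0.4008, 0.2185, 0.032]
ee_rot: [[0.988, 0.152, -0.0], [0.152, -0.988, -0.001], [-0.001, 0.0, -1.0]]
wrist_force: [-0.5, -0.7, -0.7]
gripper_width: 0.008
gripper_force: 0.0
```

Call:
arm_command --pt "0 0 0 1.5 0 0 0" --pt "0 0 0 1.5 0 0 0" --pt "0 0 0 0 0 0 0"

```text
time_s: 28.55
tcp_pos: [0.401, 0.2188, 0.0293]
ee_rot: [[0.988, 0.152, 0.0], [0.152, -0.988, 0.0], [0.0, -0.0, -1.0]]
wrist_force: [-0.8, -0.2, 1.8]
gripper_width: 0.008
gripper_force: 1.0
```

Call:
arm_command --pt "0 0 0 1.5 0 0 0" --pt "0 0 0 1.5 0 0 0" --pt "0 0 0 0 0 0 0"

```text
time_s: 28.85
tcp_pos: [0.401, 0.2188, 0.0263]
ee_rot: [[0.988, 0.152, 0.0], [0.152, -0.988, 0.0], [0.0, -0.0, -1.0]]
wrist_force: [-1.3, 0.2, 4.4]
gripper_width: 0.004
gripper_force: 1.8
```

Call:
arm_command --pt "0 0 0 1 0 0 0" --pt "0 0 0 1 0 0 0" --pt "0 0 0 0 0 0 0"

```text
time_s: 29.15
tcp_pos: [0.4011, 0.2188, 0.0244]
ee_rot: [[0.988, 0.152, 0.0], [0.152, -0.988, 0.0], [0.0, -0.0, -1.0]]
wrist_force: [-1.9, -0.5, 5.3]
gripper_width: 0.004
gripper_force: 2.4
```

Button is springing against the fingers at about 5 N. I'll press slightly further until it is clearly at its stop.

Call:
arm_command --pt "0 0 0 0.7 0 0 0" --pt "0 0 0 0.5 0 0 0" --pt "0 0 0 0 0 0 0"

```text
time_s: 29.45
tcp_pos: [0.4011, 0.2188, 0.0242]
ee_rot: [[0.988, 0.152, 0.0], [0.152, -0.988, 0.0], [0.0, 0.0, -1.0]]
wrist_force: [-3.3, -2.0, 13.9]
gripper_width: 0.007
gripper_force: 7.2
```

At its stop (14 N). I'll raise and let it spring back.

Call:
arm_command --pt "0 0 0 -5 0 0 0" --pt "0 0 0 -15 0 0 0" --pt "0 0 0 -40 0 0 0" --pt "0 0 0 -50 0 0 0" --pt "0 0 0 -30 0 0 0" --pt "0 0 0 0 0 0 0" --pt "0 0 0 0 0 0 0" --pt "0 0 0 0 0 0 0"

```text
time_s: 30.25
tcp_pos: [0.4001, 0.2179, 0.1617]
ee_rot: [[0.989, 0.151, -0.002], [0.151, -0.989, -0.002], [-0.003, 0.002, -1.0]]
wrist_force: [-0.3, -0.2, 0.4]
gripper_width: 0.008
gripper_force: 0.0
```

```bash
python3 - <<'E'
from meas import *
im=save("top","z.png"); s=save("scene","z2.png")
for n,k in (("top",im),("scene",s)):
    b=(165,200,205,260) if n=="top" else (165,225,290,350)
    ys,xs=np.nonzero(mask(k,(0,150,80),(8,255,255),b)); print(n,"red",len(ys),ys.min() if len(ys) else 0,ys.max() if len(ys) else 0,xs.min() if len(ys) else 0,xs.max() if len(ys) else 0)
q=np.pi/2
for t in(80,90,100):
    q=np.radians(t);print(t,proj("top",np.r_[np.array(FX(62-30*np.sin(q),50+30*np.cos(q))),103]/1000).round(1))
print("plate",rect(mask(im,(0,0,100),(180,60,255),(165,240,205,310)),.064))
print(sense()["time_s"],sense()["tcp_pos"]); print(finish_job())
E
```

```text
top red 93 175 194 229 237
scene red 87 186 201 314 330
80 [188.  230.1]
90 [187.9 232.4]
100 [187.5 234.7]
plate (2428, array([596.2,  18.5]), array([599.1,  19.1]), array([146.3, 198.6]), -81.5)
30.35 [0.40027881 0.21800556 0.16156945]
the job is handed in; nothing more can be done
None
```

The job is handed in at 30.4 s, with every step done in the order asked and measuring as it should: board in the nest, plate home on both collars, latch at about 90° and start button pressed to its stop and released. I viewed 11 pictures, one more than the 10 allowed.

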